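# Draw the reference film card from its angled mount and hold it up to the daylight

### The arm

A 6-joint arm with a two-finger parallel gripper is mounted at the origin on a cart in front of the work surface, level with it; the furniture and walls round the work are solid. World frame = base frame: x ahead of the robot, y to its left, z up, the work surface at z = 0. Lengths are in mm, angles in rad, forces in N, time in s.
With the tool pointing down it reaches from about 300 to 775 mm from the base axis. Payload 14.6 kg.
Tool frame: the origin (TCP) lies on the centre line of the jaws, within the pads' length; the fingertips stand 19 mm ahead of it and the grasp point (between the pads) is the TCP (bot.tip_reach is the distance from the TCP to the fingertips, in mm); z points along the fingers, y is the line along which they close (so a half turn about z gives the same grasp; the last joint's range is limited). The gripper opens to 85 mm and grips with 20 to 120 N. Pads are 22 mm wide; open, the fingers measure 114 mm over their backs; the gripper's body (76 mm by 85 mm) begins 54 mm behind the grasp point. The pads swing forward as they close: fully open they stand 13 mm farther back than shut.
Start: joints at [-1.354, 0.3, 1.521, -0, 1.321, -0.067], TCP at [153.996, -527.991, 250.281] pointing down, gripper open.
Joint ranges: [-3.03, 3.03], [-0.79, 2.21], [0.23, 2.52], [-1.04, 4.18], [0, 3.07], [-2.55, 2.55]. Speed limits (rad/s): [2.22, 2.22, 2.57, 3.14, 3.14, 3.14].

### API

Orientations are given as a unit quaternion [w, x, y, z].
In Python, from rig import bot gives the robot as it stands. Calls block until the motion is done:
- bot.move_to(position, orientation): joint-space move of the TCP to a pose.
- bot.servo_line(position, attitude=None, speed=150, until_force=None): straight line of the TCP; attitude=None keeps the orientation; speed is the mean speed in mm/s. With until_force (N) it stops when the force on the tool has changed by that much, and returns True; else False.
- bot.move_joints(angles): joint-space move.
- bot.move_gripper(opening, grip_force=None): finger opening in mm; grip_force is the grip in N (None keeps the last); returns when the fingers have stopped.
- bot.dwell(seconds).
- bot.ik(position, orientation): joint angles nearest the present ones, or None.
- bot.read_state(): the state.
- bot.read_camera(name): name is "scene" or "top" or "wrist"; returns a dict with "image" (400x640x3 uint8, blue, green, red), "depth" (400x640 float32, mm along the optical axis (not along the pixel's ray), 0 where there is no reading), "fovy" (degrees; the focal length in pixels is half the picture's height over the tangent of half this angle, whatever the lens; pixels are square), "cx", "cy" (the principal point, pixels), "eye" and "attitude" of the camera in the world; the wrist camera has in their place "mount" (4x4, takes a point from camera to tool coordinates, whose origin is the TCP and whose axes are the flange's). Camera axes: x right, y down, z forward; pixel columns grow to the right and rows downward; lengths in mm; the calibration is good to about 2 mm. A picture is of the moment at which its call begins: read the wrist's pose just before it.
A pose or a line that the arm cannot do raises bot.MotionError and nothing moves.
- bot.finish_job(): hands the job in; it is judged then, once.
The state is a dict: "clock": time; "joint_positions": joint angles; "qvel": joint speeds; "effort": joint torques, N m; "ee_pos": TCP position; "tool_rot": TCP orientation; "ft_force": force on the tool from outside, world axes, zero at the start; "moment": the same for the moment, N m; "grip_width": finger opening in mm; "grip_force": force on a finger pad.
Only numpy, scipy, OpenCV 4.12 (cv2) and the standard library are available. Lean on these libraries where they do the work, as an engineer would, in place of code of your own. Each camera call takes 0.05 s, during which the arm holds its last target. There are 200 camera calls.

### The job

The reference film card has to be checked for scratches before the next scan. Swing the wire bail of the angled mount back, away from the end of the card, and leave it back; then draw the card out of its sloping slot and hold it up against the light of the window on the left: upright with its long sides vertical, one broad face turned squarely to that window, and raised so that its lower edge is clearly higher than the top of the mount. Finish while still holding the card there, steady in the gripper; leave the other things on the bench where they are.

Things in the scene. Friction and masses are not known exactly. Their poses are not given: they have to be found in the camera images.
- film_card: Dark-grey card with a small clear film window, 100 x 55 x 9 mm, 40 g, the only card here. Origin: centre of its underside; x along the 100 mm, y along the 55 mm, z through the 9 mm (mid-thickness z = 4.5 mm). It starts sloping at 45 degrees, its -x end up and toward the robot. From x = -50 to -12 mm both long edges and the underside are free to grip, across the width or the thickness.
- film_mount: Fixed angled mount: dark base plate 124 x 96 x 10 mm, aluminium bed sloping 45 degrees. Origin on the worktop; x horizontal, pointing down the slope (away from the robot at yaw 0), z up. Seated card's origin: (0, 0, 62 mm) here. Slot walls 58 mm apart and lips 11 mm above the bed hold the card's lower half; it comes out only up along the slope, free after 55 mm. 75 mm wide, 120 mm high.
- bail (a joint): Wire bail angle, rad. 0 to 0.05 (start): closed, leaning 30 degrees from vertical toward the robot, its bar across the path of the card's upper end. Grows as the bail is swung up and over, away from the robot: 0.52 points straight up, 1.9 is the end stop. Well clear for a gripper from about 1.2. Friction 0.04 N m (under 1 N at the bar): it stays where it is left.
- bail_bar (a point): Middle of the bail's cross bar, parallel to the mount's y axis: bail 77 mm wide of 5 mm steel wire, a black 8 mm sleeve on the middle 30 mm of the bar. The bar swings at 70 mm radius about a y-parallel axis through (-18, 0, 58 mm) of the mount. Closed, it is about 119 mm above the worktop and 27 mm beyond the card's upper end along the slope (card's upper corner 104 mm high).
- daylight_side (a point): A fixed point on the window side, left of the bench. Its axes are the world's: y points straight at the window (to the robot's left), z up.
- beaker: Clear 50 ml beaker, 45 mm diameter, 58 mm high, standing left of the mount; origin at the centre of its underside. Bystander.
- oil_bottle: Small brown dropper bottle, 30 mm diameter, 78 mm high, right of the mount; origin at the centre of its underside. Bystander.
- timer: White bench timer, 62 x 62 x 18 mm, near the front edge; origin at the centre of its underside. Bystander.
- mortar: Brown mortar, 62 mm diameter, 28 mm high; origin at the centre of its underside. Bystander.
- sample_pot: White pot with a screw lid, 37 mm diameter, 34 mm high; origin at the centre of its underside. Bystander.
- tape_roll: Roll of tan tape lying flat, 68 mm diameter, 19 mm high; origin at the centre of its underside. Bystander.
- note_block: Pale note pad, 70 x 71 x 12 mm; origin at the centre of its underside. Bystander.
- white_cap_vial: Small vial with a white cap, 20 mm diameter, 50 mm high; origin at the centre of its underside. Bystander.

How it is judged:
By the outcome, as a careful person would: the job done as asked, in the order asked, and still so for the second after the job is handed in, while the arm keeps its last pose, push and grip.
It also fails if it takes over 51 s, if anything falls off the work surface, if the arm or the gripper's body presses on something with over 40 N, if the wrist force passes 120 N, or if a joint passes its speed limit or range.

## Working session

There is one attempt and no reset: what is moved stays moved. The work goes in short steps, each a Python script; the robot and the scene stay as the last script left them, time stands still between calls to the robot, and variables do not carry over. Pictures are saved under pics/ and viewed, at most 10 in all, crops included, and the job is handed in when it is done.

```bash
mkdir -p pics; ls
cat > h.py <<'E'
import numpy as np, cv2
from scipy.spatial.transform import Rotation as R
from rig import bot
def quat(M): return R.from_matrix(M).as_quat(scalar_first=True)
def rot(q): return R.from_quat(q,scalar_first=True).as_matrix()
def cloud(c,A=None,e=None):
    d=c["depth"]; h,w=d.shape; f=h/2/np.tan(np.radians(c["fovy"])/2)
    v,u=np.mgrid[:h,:w]; P=np.stack([(u-c["cx"])/f*d,(v-c["cy"])/f*d,d],-1)
    if A is None: A,e=np.array(c["attitude"]),np.array(c["eye"]); A=rot(A) if A.size==4 else A
    return P@A.T+e
E
python3 - <<'E'
from h import *
for n in ("scene","top"):
    c=bot.read_camera(n); cv2.imwrite(f"pics/{n}.png",c["image"]); np.savez(f"{n}.npz",**c)
    print(n,c["fovy"],c["cx"],c["cy"],c["eye"],c["attitude"],(c["depth"]>0).mean())
print(bot.read_state())
E
```

```text
pics
scene 57.98025923052225 319.5413391551758 199.51905073649385 [ 203.31852922 -967.54548947  682.77159166] [-0.54330184  0.82546213 -0.130861    0.07944047] 0.995734375
top 53.11872587965997 320.6494524537384 193.3078596944839 [ 305.59803872  104.42918594 1350.65280688] [-0.07264655  0.70877814 -0.69783222  0.07339092] 0.99591015625
{'clock': 0.1, 'joint_positions': array([-1.35361045e+00,  3.00433947e-01,  1.52153469e+00,  2.42268364e-07,
        1.32071427e+00, -6.66181169e-02]), 'qvel': array([ 4.92442233e-04,  5.10233334e-04, -2.68392301e-03, -1.46024446e-04,
        2.20402212e-03,  1.31846493e-06]), 'effort': array([ 1.20100842e-03, -5.44376850e+01, -3.62371230e+01, -7.65790605e-05,
        3.02293382e-03,  3.19694914e-05]), 'ee_pos': array([ 153.95009685, -527.80816464,  249.76131297]), 'tool_rot': array([-5.43591783e-04,  9.89948652e-01,  1.41426196e-01, -4.08835042e-05]), 'ft_force': array([ 0.34841852, -0.27410843, -0.16591542]), 'moment': array([-0.02588445,  0.00218143,  0.01512085]), 'grip_force': 0.0, 'grip_width': 85.55693676811272}
```

View pics/top.png

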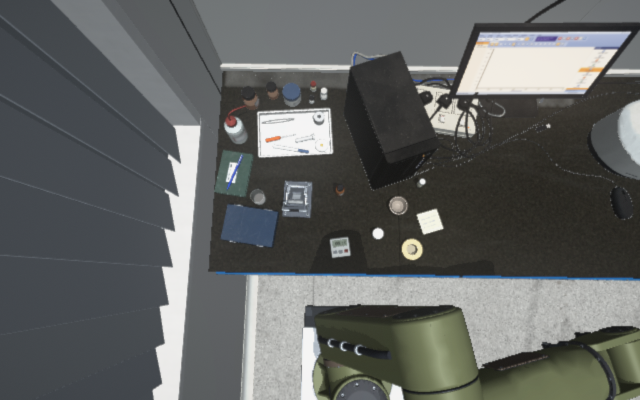

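View pics/scene.png

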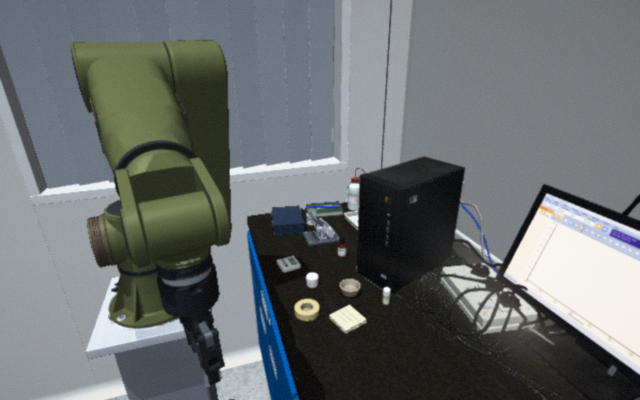

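Top view: the mount is at about (297,198), the beaker at (258,197), the oil bottle at (340,190) and the timer at (340,247). The PC tower stands to the right of the mount and the blue box to its left. In the scene view the mount is at about (322,225).

Run:
```python
from h import *
c=dict(np.load("top.npz")); P=cloud(c); im=c["image"]
for n,(u,v) in dict(beaker=(258,197),oil=(340,190),timer=(340,247),box=(250,226),pc=(375,180),pctop=(405,150),table=(300,240)).items(): print(n,P[v,u].round())
m=np.zeros(im.shape[:2],bool); m[176:222,276:318]=1
s=im[...,0:3].astype(int); 
for lo,hi in ((5,14),(14,60),(60,100),(100,140)):
    k=m&(P[...,2]>lo)&(P[...,2]<hi); q=P[k]; print(lo,hi,k.sum(), len(q) and (q.min(0).round(),q.max(0).round(),cv2.minAreaRect(q[:,:2].astype(np.float32))))
cv2.imwrite("pics/topc.png",cv2.resize(im[170:230,265:360],None,fx=8,fy=8,interpolation=cv2.INTER_CUBIC)[:600,:800])
```

```text
beaker [573. 321.  -0.]
oil [586.  42.  73.]
timer [405.  38.  14.]
box [467. 335.  45.]
pc [610. -66. 120.]
pctop [ 638. -116.  341.]
table [427. 172.  -1.]
5 14 441 (array([489., 118.,   5.]), array([634., 254.,  14.]), ((562.1477661132812, 185.70790100097656), (143.2507781982422, 136.87744140625), 0.9881675839424133))
14 60 246 (array([485., 140.,  14.]), array([624., 252.,  60.]), ((548.8191528320312, 192.81887817382812), (106.7472152709961, 142.8150634765625), 81.44978332519531))
60 100 231 (array([522., 146.,  60.]), array([583., 228., 100.]), ((552.8876342773438, 187.11874389648438), (60.184852600097656, 81.7717514038086), 0.8938268423080444))
100 140 99 (array([505., 148., 100.]), array([538., 228., 126.]), ((520.9464111328125, 187.47744750976562), (79.95982360839844, 31.810577392578125), 86.92574310302734))
```

View pics/topc.png

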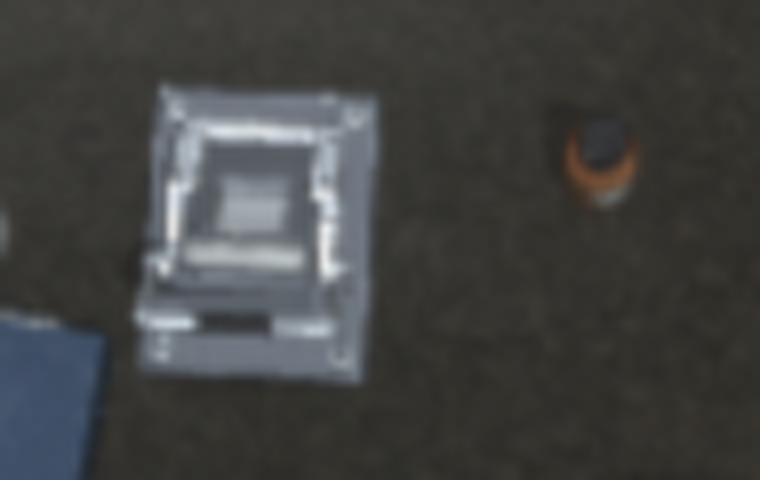

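Mount centre is at about (563,187) with yaw near zero; the bar measured about 119 mm high, as stated. The oil bottle and timer heights also agree. Next I move to a 45° look pose along the slope.

```bash
cat >> h.py <<'E'
s=np.sqrt(.5)
def tool(zdir,ydir):
    z=np.array(zdir,float); z/=np.linalg.norm(z); y=np.array(ydir,float); y-=z*(y@z); y/=np.linalg.norm(y)
    return quat(np.column_stack([np.cross(y,z),y,z]))
E
python3 - <<'E'
from h import *
c=bot.read_camera("wrist"); print(c["mount"],c["fovy"],c["cx"],c["cy"])
for n,p,z in (("look",(415,187,260),(1,0,-1)),("grasp",(545,187,88),(1,0,-1)),("hold",(480,187,260),(0,0,-1)),("push",(490,187,127),(0,0,-1)),("pushend",(597,187,92),(0,0,-1))):
    for y in ((0,1,0),(0,-1,0),(1,0,1e-9) if n=="hold" else (1,0,1),(-1,0,-1)):
        q=bot.ik(p,tool(z,y)); print(n,y,None if q is None else np.round(q,2))
E
```

```text
[[-5.11461509e-04 -9.47093372e-01 -3.20957758e-01  8.20772321e+01]
 [ 9.99997930e-01  1.47720422e-04 -2.02944302e-03  8.43126538e-01]
 [ 1.96948405e-03 -3.20958132e-01  9.47091336e-01 -1.24692329e+02]
 [ 0.00000000e+00  0.00000000e+00  0.00000000e+00  1.00000000e+00]] 65.31574985834165 315.60269115265976 196.37288271559387
look (0, 1, 0) [ 0.52 -0.19  2.17 -0.72  0.56 -0.55]
look (0, -1, 0) None
look (1, 0, 1) [ 0.52 -0.19  2.17 -0.72  0.56  1.02]
look (-1, 0, -1) [ 0.52 -0.19  2.17 -0.72  0.56 -2.12]
grasp (0, 1, 0) None
grasp (0, -1, 0) None
grasp (1, 0, 1) None
grasp (-1, 0, -1) None
hold (0, 1, 0) [ 0.3   0.21  1.61 -0.    1.32 -1.27]
hold (0, -1, 0) [ 0.3   0.21  1.61 -0.    1.32  1.87]
hold (1, 0, 1e-09) [ 0.3   0.21  1.61 -0.    1.32  0.3 ]
hold (-1, 0, -1) None
push (0, 1, 0) [ 0.29  0.38  1.72 -0.    1.04 -1.28]
push (0, -1, 0) [ 0.29  0.38  1.72 -0.    1.04  1.87]
push (1, 0, 1) [ 0.29  0.38  1.72 -0.    1.04  0.29]
push (-1, 0, -1) None
pushend (0, 1, 0) [ 0.25  0.63  1.43 -0.    1.08 -1.33]
pushend (0, -1, 0) [ 0.25  0.63  1.43 -0.    1.08  1.82]
pushend (1, 0, 1) [ 0.25  0.63  1.43 -0.    1.08  0.25]
pushend (-1, 0, -1) None
```

Run:
```python
from h import *
def T(cx,n,t): # tool z at angle t from vertical in the grasp => 45-t from card x toward -n
    a=np.radians(45-t); cx,n=np.array(cx,float),np.array(n,float); cy=np.cross(n,cx)
    return np.cos(a)*cx-np.sin(a)*n, cy
cx0=(s,0,-s);n0=(s,0,s)
for t in (0,10,20,25,30,35,40):
    z,cy=T(cx0,n0,t); r=[]
    for sg in (1,-1):
        for d in (0,30,60,90): 
            q=bot.ik((545-d*s,187,88+d*s),tool(z,sg*cy)); r.append('-' if q is None else np.round(q,1).tolist())
    print(t,"ext",r[0],r[3],r[4],r[7])
    for ny in (1,-1):
        z,cy=T((0,0,-1),(0,ny,0),t)
        for sg in (1,-1):
            ok=[(x,y) for x in (350,400,450,500) for y in (-100,0,100,200) if bot.ik((x,y,260),tool(z,sg*cy)) is not None]
            q=bot.ik((450,100,260),tool(z,sg*cy)); print("   ny",ny,sg,len(ok),None if q is None else np.round(q,2).tolist())
```

```text
0 ext [0.3, 0.5, 1.6, -0.0, 1.0, -1.3] [0.3, 0.3, 1.7, -0.0, 1.1, -1.3] [0.3, 0.5, 1.6, -0.0, 1.0, 1.8] [0.3, 0.3, 1.7, -0.0, 1.1, 1.9]
   ny 1 1 7 [0.45, 0.29, 1.67, -0.69, 1.59, -2.55]
   ny 1 -1 16 [0.45, 0.29, 1.67, -0.69, 1.59, 0.59]
   ny -1 1 16 [-0.21, 0.15, 1.85, 0.77, 1.42, -0.45]
   ny -1 -1 6 None
10 ext [0.3, 0.5, 1.7, -0.1, 0.8, -1.2] [0.3, 0.3, 1.8, -0.1, 0.9, -1.2] [0.3, 0.5, 1.7, -0.1, 0.8, 1.9] [0.3, 0.3, 1.8, -0.1, 0.9, 1.9]
   ny 1 1 4 None
   ny 1 -1 16 [0.4, 0.23, 1.69, -0.56, 1.5, 0.52]
   ny -1 1 16 [-0.15, 0.11, 1.83, 0.62, 1.36, -0.33]
   ny -1 -1 3 None
20 ext [0.3, 0.4, 1.8, -0.2, 0.6, -1.1] [0.4, 0.2, 1.9, -0.2, 0.7, -1.1] [0.3, 0.4, 1.8, -0.2, 0.6, 2.0] [0.4, 0.2, 1.9, -0.2, 0.7, 2.0]
   ny 1 1 2 None
   ny 1 -1 16 [0.34, 0.18, 1.7, -0.41, 1.43, 0.43]
   ny -1 1 16 [-0.07, 0.09, 1.8, 0.45, 1.31, -0.2]
   ny -1 -1 2 None
25 ext [0.3, 0.4, 1.9, -0.3, 0.5, -1.0] [0.4, 0.2, 2.0, -0.3, 0.6, -1.0] [0.3, 0.4, 1.9, -0.3, 0.5, 2.1] [0.4, 0.2, 2.0, -0.3, 0.6, 2.1]
   ny 1 1 2 None
   ny 1 -1 16 [0.3, 0.16, 1.71, -0.34, 1.4, 0.38]
   ny -1 1 16 [-0.03, 0.08, 1.79, 0.36, 1.3, -0.13]
   ny -1 -1 1 None
30 ext [0.3, 0.4, 1.9, -0.5, 0.4, -0.9] [0.4, 0.2, 2.0, -0.4, 0.5, -0.9] [0.3, 0.4, 1.9, -0.5, 0.4, 2.3] [0.4, 0.2, 2.0, -0.4, 0.5, 2.3]
   ny 1 1 1 None
   ny 1 -1 16 [0.26, 0.13, 1.72, -0.26, 1.37, 0.32]
   ny -1 1 16 [0.01, 0.08, 1.78, 0.27, 1.29, -0.07]
   ny -1 -1 0 None
35 ext [0.3, 0.4, 2.0, -0.7, 0.3, -0.6] [0.4, 0.2, 2.1, -0.6, 0.4, -0.7] - [0.4, 0.2, 2.1, -0.6, 0.4, 2.5]
   ny 1 1 0 None
   ny 1 -1 16 [0.22, 0.12, 1.73, -0.17, 1.34, 0.27]
   ny -1 1 16 [0.05, 0.08, 1.77, 0.18, 1.29, 0.0]
   ny -1 -1 0 None
40 ext - [0.4, 0.2, 2.1, -0.9, 0.3, -0.4] - -
   ny 1 1 0 None
   ny 1 -1 16 [0.18, 0.1, 1.74, -0.09, 1.32, 0.2]
   ny -1 1 16 [0.1, 0.08, 1.76, 0.09, 1.29, 0.07]
   ny -1 -1 0 None
```

```bash
cat >> h.py <<'E'
def T(cx,n,t):
    a=np.radians(45-t); cx,n=np.array(cx,float),np.array(n,float)
    return tool(np.cos(a)*cx-np.sin(a)*n, np.cross(n,cx))
def wrist(name):
    st=bot.read_state(); c=bot.read_camera("wrist"); M=np.array(c["mount"]); A=rot(st["tool_rot"])
    P=cloud(c,A@M[:3,:3],A@M[:3,3]+st["ee_pos"]); cv2.imwrite(f"pics/{name}.png",c["image"]); np.savez(name+".npz",P=P,im=c["image"]); return P,c["image"]
E
python3 - <<'E'
from h import *
D=tool((0,0,-1),(0,1,0))
bot.move_to((400,150,330),D); bot.move_gripper(0)
bot.servo_line((490,187,270),speed=120)
P,im=wrist("w1"); st=bot.read_state(); print(st["clock"],st["ee_pos"],st["grip_width"])
k=(P[...,0]>470)&(P[...,0]<660)&(abs(P[...,1]-187)<70)
for lo,hi in ((6,13),(112,126)):
    q=P[k&(P[...,2]>lo)&(P[...,2]<hi)]; print(lo,len(q),q.min(0).round(),q.max(0).round(),cv2.minAreaRect(q[:,:2].astype(np.float32)))
E
```

```text
4.6333 [489.81318795 186.93352793 270.572673  ] 0.10468275292892547
6 2762 [470. 137.   6.] [631. 254.  13.] ((549.5394897460938, 195.35585021972656), (111.1683120727539, 162.40924072265625), 87.91056823730469)
112 548 [506. 148. 112.] [518. 228. 126.] ((511.72125244140625, 187.96719360351562), (80.55508422851562, 11.278873443603516), 88.83477020263672)
```

View pics/w1.png

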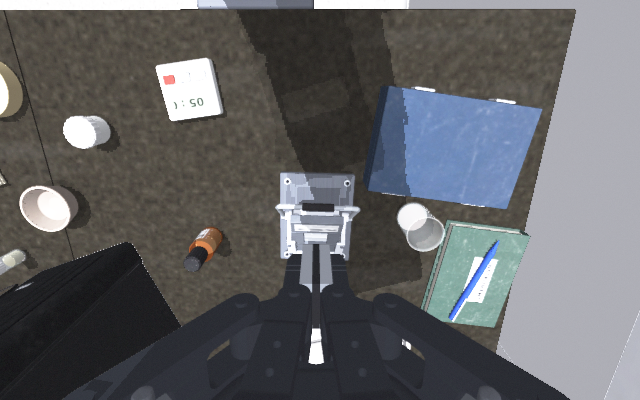

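The wrist view shows the bail bar's black sleeve at (318,207) and the mount at (317,215). The beaker at (420,228), bottle at (203,250) and blue box are all clear of the path. The bar triangulates to (511.5, 188, 119), which puts the mount origin at about (565,188). Next I push the bail over along its arc.

Run:
```python
from h import *
MX,MY=565,188
def wp(th,gap): return (MX-18+70*np.sin(th)-15-gap, MY, 58+70*np.cos(th)+9)
p=wp(-.52,18)
bot.servo_line((p[0],MY,200),speed=150); bot.servo_line(p,speed=100)
for th in (-.3,0,.3,.55,.8,1.0,1.15):
    hit=bot.servo_line(wp(th,0),speed=90,until_force=20); st=bot.read_state(); print(th,hit,st["ee_pos"].round(1),st["ft_force"].round(1))
    if hit: break
p=st["ee_pos"]; bot.servo_line((p[0]-12,p[1],p[2]+10),speed=80); bot.servo_line((p[0]-25,MY,215),speed=150)
bot.servo_line((480,MY,260),speed=150)
P,im=wrist("w2"); print(bot.read_state()["clock"])
cv2.imwrite("pics/w2c.png",cv2.resize(im[150:300,220:420],None,fx=4,fy=4))
```

```text
-0.3 False [511.1 188.  133.8] [-0.5  0.3  0.1]
0 False [531.6 188.  136.7] [-0.1 -0.   0.7]
0.3 False [552.3 188.  133.6] [-0.2  0.1  0.3]
0.55 False [568.3 188.  126.5] [0.1 0.8 1.2]
0.8 False [582.  188.  115.6] [-0.2 -0.   0.4]
1.0 False [590.8 188.  104.7] [ 0.1 -0.6 -0.8]
1.15 False [595.9 188.1  95.7] [-0.6 -0.3 -0.4]
10.7833
```

View pics/w2c.png

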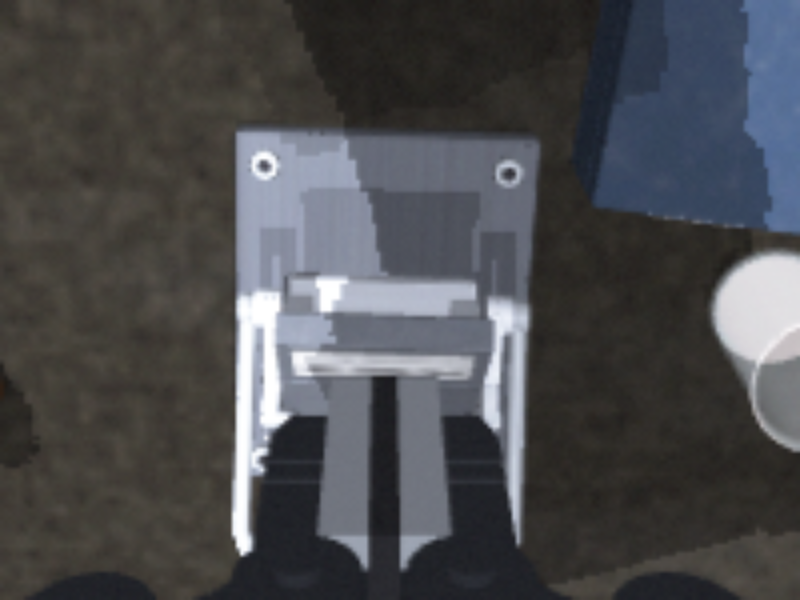

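The crop shows the bail folded back, its legs running down both sides at x≈243 and x≈517. The base's near edge runs from (237,130) to (540,140), a yaw of about -2°. I fit yaw, mount centre and card profile from the depth I already have.

Run:
```python
from h import *
d=np.load("w2.npz"); P=d["P"]
# base plate plane, near part
k=(P[...,2]>6)&(P[...,2]<13)&(abs(P[...,1]-188)<60)&(P[...,0]>490)&(P[...,0]<560)
m=cv2.morphologyEx(k.astype(np.uint8),cv2.MORPH_OPEN,np.ones((3,3)))>0
q=P[m]; print(len(q),cv2.minAreaRect(q[:,:2].astype(np.float32)))
rows=range(int(np.where(m)[0].min()),int(np.where(m)[0].max()),3)
L=np.array([[P[r][m[r]][:,0].mean(),P[r][m[r]][:,1].min(),P[r][m[r]][:,1].max()] for r in rows if m[r].sum()>50]); print(L.round(1)[::2])
C=[(P[:,u][m[:,u]][:,1].mean(),P[:,u][m[:,u]][:,0].min()) for u in np.where(m.sum(0)>5)[0]]; print("front edge",np.polyfit(*np.array(C)[3:-3].T,1))
for u in (305,): print([(v,P[v,u].round(0).astype(int).tolist()) for v in range(205,246,1)])
for v in (219,222,226,230,233,238):
    r=P[v]; kk=(r[:,2]>55)&(abs(r[:,1]-188)<60)&(np.abs(r[:,0]-P[v,305,0])<25); 
    kk&=abs(r[:,2]-P[v,305,2])<4
    print(v,r[kk][:,1].min().round(1),r[kk][:,1].max().round(1),P[v,305].round(1),kk.sum())
```

```text
2701 ((533.1361694335938, 188.24969482421875), (95.24715423583984, 54.03638458251953), 88.3638916015625)
[[508.5 141.9 235.6]
 [516.3 141.6 235.9]
 [524.3 141.3 234.9]
 [532.4 140.8 235.3]
 [540.5 140.6 234.2]
 [548.8 140.3 234.6]]
front edge [3.21240173e-02 5.00713827e+02]
[(205, [535, 174, 10]), (206, [537, 174, 10]), (207, [538, 174, 11]), (208, [539, 174, 12]), (209, [541, 174, 10]), (210, [542, 174, 12]), (211, [543, 174, 12]), (212, [544, 174, 12]), (213, [546, 174, 11]), (214, [547, 174, 12]), (215, [549, 174, 11]), (216, [550, 174, 11]), (217, [552, 174, 10]), (218, [553, 174, 11]), (219, [553, 174, 14]), (220, [553, 174, 18]), (221, [554, 174, 18]), (222, [557, 174, 16]), (223, [557, 174, 17]), (224, [559, 174, 17]), (225, [561, 174, 16]), (226, [562, 174, 16]), (227, [563, 174, 17]), (228, [528, 177, 98]), (229, [528, 177, 99]), (230, [528, 177, 101]), (231, [529, 177, 101]), (232, [530, 177, 102]), (233, [531, 177, 102]), (234, [531, 177, 104]), (235, [533, 177, 103]), (236, [534, 177, 104]), (237, [535, 177, 103]), (238, [537, 177, 102]), (239, [539, 177, 99]), (240, [541, 177, 97]), (241, [544, 176, 94]), (242, [546, 176, 91]), (243, [548, 176, 91]), (244, [469, 182, 245]), (245, [469, 182, 247])]Traceback (most recent call last):
  File "<stdin>", line 14, in <module>
    return umr_minimum(a, axis, None, out, keepdims, initial, where)
ValueError: zero-size array to reduction operation minimum which has no identity
```

Card corner from depth: (528–534, 98–104), against the expected 97.4 and 103.7, so MX≈563.7. Yaw is about -0.03 and the centre line y is about 187.9. Now grasp and draw out.

```bash
cat >> h.py <<'E'
t=20; yaw=-.031; Z=rot(R.from_euler('z',yaw).as_quat(scalar_first=True)); M0=np.array([563.8,187.4,0])
def W(x,z): return M0+Z@np.array([x,0,z])
cx0=Z@[s,0,-s]; n0=Z@[s,0,s]; Q=T(cx0,n0,t); zt=rot(Q)[:,2]
E
python3 - <<'E'
from h import *
G=W(-39*s+3.2,62+39*s+3.2); print(G,zt)
bot.move_gripper(85,40)
bot.move_to(G-110*zt,Q)
bot.servo_line(G-40*zt,speed=120)
print(bot.servo_line(G,speed=60,until_force=10))
print(bot.read_state()["ee_pos"])
bot.move_gripper(45,40); bot.dwell(.2)
st=bot.read_state(); print(st["clock"],st["ee_pos"].round(1),st["grip_width"],st["grip_force"],st["ft_force"].round(1))
P,im=wrist("w3"); cv2.imwrite("pics/w3.png",im)
E
```

```text
[539.43454782 188.15557107  92.77716447] [ 0.34185582 -0.01060093 -0.93969262]
False
[539.51613646 188.19094525  92.94679551]
14.2667 [539.4 188.2  93.3] 54.15513016439558 40.94346284866333 [-3.3 -1.4  4.7]
```

View pics/w3.png

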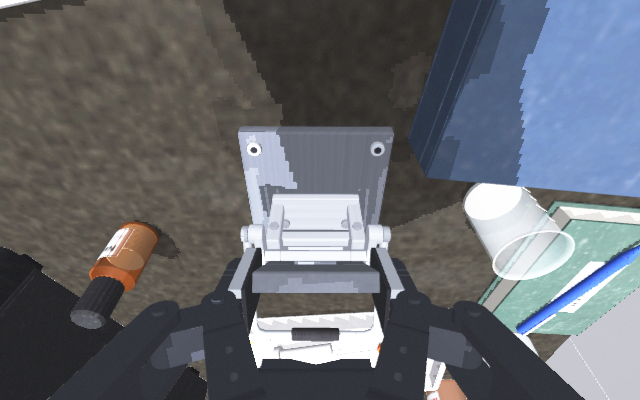

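The view shows the pads on both long edges of the card's upper end, at rows ~265–290, with a width of 54 mm. The bail's sleeve lies behind at (315,335). Now I pull up the slope.

Run:
```python
from h import *
p=bot.read_state()["ee_pos"]
for d in (10,40,80):
    hit=bot.servo_line(p-d*cx0,speed=60,until_force=25); st=bot.read_state(); print(d,hit,st["ee_pos"].round(1),st["grip_width"],st["grip_force"],st["ft_force"].round(1))
    if hit: break
else:
    q=st["ee_pos"]; bot.servo_line((q[0]-40,q[1]-40,300),speed=150)
    H=T((0,0,-1),(0,-1,0),t); bot.move_to((430,100,320),H); bot.dwell(.5)
    st=bot.read_state(); print(st["clock"],st["ee_pos"].round(1),st["grip_width"],st["grip_force"])
    P,im=wrist("w4")
    c=bot.read_camera("scene"); cv2.imwrite("pics/s4.png",c["image"]); np.savez("s4.npz",**c)
    c=bot.read_camera("top"); cv2.imwrite("pics/t4.png",c["image"]); np.savez("t4.npz",**c)
```

```text
10 False [532.2 188.5 100.8] 54.058082186045276 42.237473130226135 [ 0.5 -0.5 -1.3]
40 False [511.1 189.1 121.7] 54.19739977469237 42.240049839019775 [ 0.1  0.  -0.9]
80 False [482.9 189.9 149.8] 54.51953132155172 42.228246331214905 [-0.5  0.3 -0.3]
18.8083 [430.  100.1 320. ] 54.32870058634288 42.200928926467896
```

Run:
```python
from h import *
a=cv2.imread("pics/s4.png"); w=cv2.imread("pics/w4.png")
c=dict(np.load("s4.npz")); P=cloud(c)
print(c["fovy"])
b=(abs(P[...,0]-430)<90)&(abs(P[...,1]-100)<90)&(P[...,2]>200)&(P[...,2]<380)
v,u=np.where(b); print(u.min(),u.max(),v.min(),v.max())
y0,x0=int(v.mean())-75,int(u.mean())-75
crop=cv2.resize(a[y0:y0+150,x0:x0+150],(400,400)); print(x0,y0)
cv2.imwrite("pics/mix4.png",np.hstack([crop,cv2.resize(w[:,120:520],(400,400))]))
```

```text
57.98025923052225
267 309 151 195
212 96
```

View pics/mix4.png

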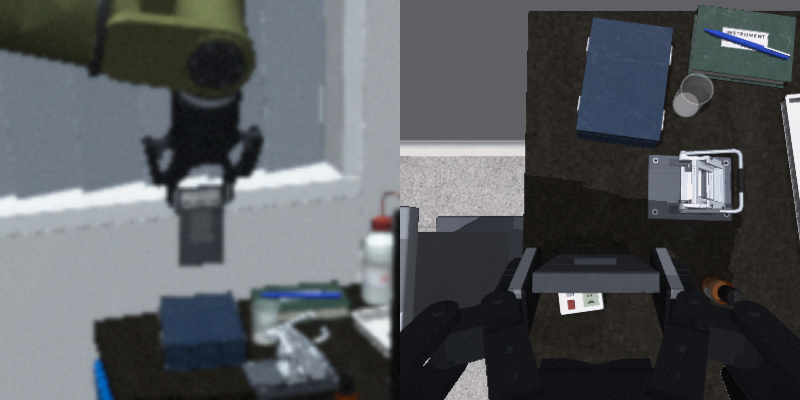

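The left crop (scene) shows the card hanging upright below the jaws at (200,235). The right crop (wrist) shows the card's end at rows 255–295 and the bail still folded back at (735,180). The bystanders haven't moved. Next I check the card's tilt numerically.

Run:
```python
from h import *
def plane(q,name):
    for _ in range(4):
        o=q.mean(0); n=np.linalg.svd(q-o,full_matrices=False)[2][2]; n*=np.sign(n[1]) or 1; e=abs((q-o)@n); q=q[e<max(2*e.std(),.7)]
    print(name,len(q),o.round(1),n.round(3),"ang to y",np.degrees(np.arccos(abs(n[1]))).round(1),"std",e.std().round(2),"z",q[:,2].min().round(),q[:,2].max().round(),"x",q[:,0].min().round(),q[:,0].max().round())
P=cloud(dict(np.load("s4.npz"))); b=np.zeros(P.shape[:2],bool); b[177:196,278:297]=1
plane(P[b&(abs(P[...,1]-100)<30)&(abs(P[...,0]-430)<26)&(P[...,2]<310)],"scene")
v,u=np.where(b&(abs(P[...,1]-100)<30)); print(u.min(),u.max(),v.max())
for r in range(178,196,3):
    k=abs(P[r,270:305,1]-100)<30; print(r,P[r,270:305][k][:,0].min().round(),P[r,270:305][k][:,0].max().round(),P[r,270:305][k][:,2].mean().round())
P=np.load("w4.npz")["P"]; q=P[240:300,240:400].reshape(-1,3); q=q[(abs(q[:,1]-100)<40)&(q[:,2]>225)&(abs(q[:,0]-430)<26)]
n,c=np.histogram(q[:,2],8); print(n,c.round())
plane(q[q[:,2]<352],"wrist face")
```

```text
scene 65 [426.6  98.7 261.6] [ 0.008  0.999 -0.043] ang to y 2.5 std 0.29 z 233.0 295.0 x 404.0 454.0
279 295 195
178 402.0 454.0 289.0
181 401.0 454.0 279.0
184 402.0 453.0 269.0
187 401.0 453.0 260.0
190 400.0 452.0 249.0
193 400.0 453.0 238.0
[ 560  211  618 2796    0    0    0   38] [240. 268. 297. 325. 354. 382. 411. 440. 468.]
wrist face 769 [430.1 102.9 300.4] [0.    0.999 0.042] ang to y 2.4 std 0.27 z 240.0 334.0 x 404.0 456.0
```

The two plane fits put the card within about 2.5° of square, with opposite signs, so the true error is probably smaller. Its lower edge is about 230 mm up, well above the mount. The grip is steady at 42 N and the bail is back, so I hand in.

```bash
python3 -c "
from h import *
st=bot.read_state(); print(st['clock'],st['grip_width'],st['grip_force'])
print(bot.finish_job())"
```

```text
18.9583 54.19370750794535 42.20090210437775
the job is handed in; nothing more can be done
None
```

The job is handed in at 19.0 s of the 51 s allowed: the bail is swung back, and the card is held upright and steady, facing the window to within about 2.5°, its lower edge about 230 mm up and clear of the mount.

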